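# Find the adapter with the right clearance by feeler blade and plug it

## Robot

A 6-joint arm with a two-finger parallel gripper is mounted at the origin on the work surface. World frame = base frame: x ahead of the robot, y to its left, z up, the work surface at z = 0. Lengths are in m, angles in degrees, forces in N, time in s.
With the tool pointing down it reaches from about 0.35 to 0.875 m from the base axis. Payload 4.2 kg.
Tool frame: the origin (TCP) lies at the very end of the fingers, on their centre line; the grasp point (between the pads) lies 19 mm behind it; y points along the fingers, z is the direction in which the jaws open and shut, and the axes are right-handed (so a half turn about y gives the same grasp; the last joint's range is limited). The gripper opens to 87 mm and grips with 3 to 60 N. Pads are 19 mm wide; open, the fingers measure 117 mm over their backs; the gripper's body (75 mm by 190 mm) begins 51 mm behind the grasp point.
Start: joints at [78.3, 22.042, 0.453, 0, -68.411, -14.817], TCP at [0.279, 0.559, 0.223] pointing down, gripper open.
Joint ranges: [-179.83, 179.83], [-69.29, 118.12], [-61.27, 80.66], [-181.25, 117.63], [-171.15, -9.14], [-177.46, 177.46]. Speed limits (degrees/s): [159.86, 159.86, 180, 180, 180, 180].

## Interface

Orientations are given as a 3x3 rotation matrix whose columns are the frame's x, y, z axes.
In Python, from station import r, eyes gives the robot as it stands.
- The arm moves only by the tool play_rows, never from a script. Its argument "deltas" is one flat list of numbers, 5 for each row, row after row: the closure in counts, from 0 (fully open) to 255 (shut), then the shift along the tool's x, y, z in mm, then the turn about the tool's y in rad. In form: [claw, tx, ty, tz, roll, claw, tx, ty, tz, roll, ...]. A call has exactly 10 rows; each row shifts and turns the commanded pose from where the row before left it, along the tool's axes as they then stand; what a row does not reach is not made up. A row lasts 1/10 s, in which the tool goes at most 50 mm and 8.59 degrees, less where a joint would pass 70% of its speed; a pose out of reach is approached as far as the arm can. A call is refused whole if a number of a shift passes 50 or a number of a turn 0.15, either way. A call with a gripper value outside its range is refused whole. The fingers move at their own pace and stop on an object; the grip force is fixed at half the most. Time passes only in rows, so rows that do not move let the fingers close, or fill a call up. It gives the time, the measured TCP pose, the force and the opening at its end, in the units of the state.
- r.sense(): the state, without advancing time (a new reading comes with each control period).
- eyes.capture(name): name is "side" or "top" or "wrist"; returns a dict with "img" (420x560x3 uint8, blue, green, red), "vfov" (degrees; the focal length in pixels is half the picture's height over the tangent of half this angle, whatever the lens; pixels are square), "cx", "cy" (the principal point, pixels), "R" (3x3) and "t" (3): a world point X has camera coordinates R X + t; the wrist camera has in their place "tool_from_camera" (4x4, takes a point from camera to tool coordinates, whose origin is the TCP and whose axes are the tool frame's). Camera axes: x right, y down, z forward; pixel columns grow to the right and rows downward; lengths in m; the calibration is good to about 2 mm. A picture is of the moment at which its call begins: read the wrist's pose just before it. There is no depth.
- r.finish_job(): hands the job in, once; it reports no verdict.
The state is a dict: "time_s": time; "joints": joint angles; "joint_velocities": joint speeds; "effort": joint torques, N m; "tcp_pos": TCP position; "ee_rot": TCP orientation; "wrist_force": force on the tool from outside, world axes, zero at the start; "moment": the same for the moment, N m; "gripper_width": opening from 0.0 (shut) to 1.0 (fully open).
Only numpy, scipy, OpenCV 4.12 (cv2) and the standard library are available. Lean on these libraries where they do the work, as an engineer would, in place of code of your own. Each camera call takes 0.05 s, during which the arm holds its last target.

## Task

Take the feeler blade by its handle and find by feel which of the three lens mount adapters it will slide under: lay it flat on an adapter's plate and slide it gently in at the mouth, and where it butts against the rim do not force it but try another. Under the one that takes it, slide the blade in flat until it meets the stop, let go and leave it there; then set the dust plug, knob up, down in the round recess in that adapter's top. Do not push the other things on the shelf about.

Things in the scene. Friction and masses are not known exactly. Their poses are not given: they have to be found in the camera images.
- blade_grip (a point): centre of the feeler blade's handle: a black upright block 32 mm long (x), 16 mm wide (y), 46 mm high, standing on the work surface at the start. The point is 23 mm above the underside; pinch the block across its 16 mm. Axes: x along the blade to its tip, z up. Loose, about 0.09 kg.
- blade_tip (a point): middle of the feeler blade's tip edge, 64 mm ahead (+x) of the handle's centre and 3 mm above the underside; axes as the handle's. The steel blade runs from the handle's front face to here, 6 mm thick and 20 mm wide, its underside level with the handle's
- plug_knob (a point): the dust plug: a flat black disc 49 mm across and 8 mm thick with an upright round knob 20 mm across on its middle, 44 mm high in all. The point is on its axis, in the knob, 29 mm above the disc's underside; z up. Loose, about 0.04 kg, standing on the work surface at the start
- stand_a: first of three like stands: a round steel lens mount adapter, 72 mm across, top at z 48 mm, fixed over an aluminium plate 10 mm thick, 90 mm wide (y), x -80 to +44 mm. Nothing on it moves. Origin: on the adapter's upright axis at the work surface; z up; +x is the way the blade slides in. Mouth: the rim at x -36 mm; the bare plate before it is a landing for the blade.
- stand_b: second stand, outside the same as stand_a. On each stand a flat gap lies between plate (z 10 mm) and adapter, free from y -25 to +25 mm, ending at a rigid stop bar at x +6 mm, 42 mm in from the rim. Under just one of the three the gap is 8 mm high and takes the 6 mm blade up to the stop; under the other two it is 4 mm and the blade butts on the rim.
- stand_c: third stand, outside the same as stand_a, origin and axes too. Which of the three has the 8 mm gap is not told: the stands change places, so try the blade. Each adapter's top has a round recess on its axis for the dust plug: 54 mm across, 6 mm deep, flat floor at z 42 mm, rim at z 48 mm.
- jar: bystander: amber glass jar with twist cap, 56 mm across, 75 mm high; origin at its underside
- hood: bystander: aluminium lens hood, flared ring 56 to 74 mm across, 38 mm high; origin at its underside
- eyecup: bystander: black plastic eyecup, 44 mm across, 18 mm high; origin at its underside
- lens_cap: bystander: flat black lens cap, 58 mm across, 9 mm high; origin at its underside
- brush: bystander: cleaning brush lying down, 150 mm long; origin at its underside
- filter_box: bystander: flat grey filter box, 75 x 75 x 18 mm; origin at its underside
Mind the look-alikes: they are no part of the job. Leave any yellow look-alike of the part that bears plug_knob alone.

How it is judged (in metres and radians):
On the way, in this order (a step that is already met when the one before it is completed fails the run):
1. the blade is in against the stop under the adapter that takes it (((x of blade_tip in the frame of stand_a between 0 and 0.012 m and y of blade_tip in the frame of stand_a between -0.02 and 0.02 m and z of blade_tip in the frame of stand_a between 0.008 and 0.019 m and angle between the x axis of blade_tip and the x axis of stand_a, either way round below 0.35 rad) or (x of blade_tip in the frame of stand_b between 0 and 0.012 m and y of blade_tip in the frame of stand_b between -0.02 and 0.02 m and z of blade_tip in the frame of stand_b between 0.008 and 0.019 m and angle between the x axis of blade_tip and the x axis of stand_b, either way round below 0.35 rad) or (x of blade_tip in the frame of stand_c between 0 and 0.012 m and y of blade_tip in the frame of stand_c between -0.02 and 0.02 m and z of blade_tip in the frame of stand_c between 0.008 and 0.019 m and angle between the x axis of blade_tip and the x axis of stand_c, either way round below 0.35 rad))), for 0.2 s.
2. the dust plug lies in the top of that adapter (((x of blade_tip in the frame of stand_a between 0 and 0.012 m and y of blade_tip in the frame of stand_a between -0.02 and 0.02 m and z of blade_tip in the frame of stand_a between 0.008 and 0.019 m and angle between the x axis of blade_tip and the x axis of stand_a, either way round below 0.35 rad and horizontal distance between plug_knob and stand_a below 0.005 m and z of plug_knob in the frame of stand_a between 0.069 and 0.0735 m and angle between plug_knob's own z axis and vertical below 0.06 rad) or (x of blade_tip in the frame of stand_b between 0 and 0.012 m and y of blade_tip in the frame of stand_b between -0.02 and 0.02 m and z of blade_tip in the frame of stand_b between 0.008 and 0.019 m and angle between the x axis of blade_tip and the x axis of stand_b, either way round below 0.35 rad and horizontal distance between plug_knob and stand_b below 0.005 m and z of plug_knob in the frame of stand_b between 0.069 and 0.0735 m and angle between plug_knob's own z axis and vertical below 0.06 rad) or (x of blade_tip in the frame of stand_c between 0 and 0.012 m and y of blade_tip in the frame of stand_c between -0.02 and 0.02 m and z of blade_tip in the frame of stand_c between 0.008 and 0.019 m and angle between the x axis of blade_tip and the x axis of stand_c, either way round below 0.35 rad and horizontal distance between plug_knob and stand_c below 0.005 m and z of plug_knob in the frame of stand_c between 0.069 and 0.0735 m and angle between plug_knob's own z axis and vertical below 0.06 rad))), for 0.2 s.
At the end, for the whole second after the job is handed in: Blade flat (0.08 rad) and still under the adapter that takes it, tip within 6 mm of the stop, within 20 mm of its centre line and 0.35 rad of its x; plug still, level (0.06 rad), in that adapter's recess, within 5 mm of its axis and 2.5 mm of the recess floor; both let go (((x of blade_tip in the frame of stand_a between 0 and 0.012 m and y of blade_tip in the frame of stand_a between -0.02 and 0.02 m and z of blade_tip in the frame of stand_a between 0.008 and 0.019 m and angle between the x axis of blade_tip and the x axis of stand_a, either way round below 0.35 rad and horizontal distance between plug_knob and stand_a below 0.005 m and z of plug_knob in the frame of stand_a between 0.069 and 0.0735 m and angle between plug_knob's own z axis and vertical below 0.06 rad) or (x of blade_tip in the frame of stand_b between 0 and 0.012 m and y of blade_tip in the frame of stand_b between -0.02 and 0.02 m and z of blade_tip in the frame of stand_b between 0.008 and 0.019 m and angle between the x axis of blade_tip and the x axis of stand_b, either way round below 0.35 rad and horizontal distance between plug_knob and stand_b below 0.005 m and z of plug_knob in the frame of stand_b between 0.069 and 0.0735 m and angle between plug_knob's own z axis and vertical below 0.06 rad) or (x of blade_tip in the frame of stand_c between 0 and 0.012 m and y of blade_tip in the frame of stand_c between -0.02 and 0.02 m and z of blade_tip in the frame of stand_c between 0.008 and 0.019 m and angle between the x axis of blade_tip and the x axis of stand_c, either way round below 0.35 rad and horizontal distance between plug_knob and stand_c below 0.005 m and z of plug_knob in the frame of stand_c between 0.069 and 0.0735 m and angle between plug_knob's own z axis and vertical below 0.06 rad)) and linear speed of each of plug, blade below 0.01 m/s and angle between blade_tip's own z axis and vertical below 0.08 rad); the robot touches nothing.
It fails at once if the blade is forced: pressed on any adapter or its plate with more than 45 N (contact force between blade and stand_a above 45 N or contact force between blade and stand_b above 45 N or contact force between blade and stand_c above 45 N).
It fails at once if a bystander is pushed more than 30 mm (distance of any of jar, hood, eyecup, lens_cap, brush, filter_box from where it was at the start of the episode above 0.03 m).
It also fails if it takes over 61 s, if anything falls off the work surface, if the arm or the gripper's body presses on something with over 40 N, if the wrist force passes 120 N, or if a joint passes its speed limit or range.

## Working session

There is one attempt and no reset: what is moved stays moved. The work goes in short steps, Python scripts to look and compute and a tool call to move; the robot and the scene stay as the last step left them, time stands still between calls to the robot, and variables do not carry over. Pictures are saved under pics/ and viewed, and the job is handed in when it is done.

Besides the shell and the picture viewer there is one more tool, called after "Call:" by a JSON object that holds its "name" and its "arguments", one argument or row to a line. play_rows: Moves the arm, as the interface text tells. Its arguments: {"type":"object","properties":{"deltas":{"type":"array","items":{"type":"number"}}},"required":["deltas"]}

```bash
ls; mkdir -p pics
python3 - <<'E'
from station import r, eyes
import cv2, numpy as np
s=r.sense()
for k,v in s.items(): print(k, np.round(v,4).tolist())
for n in ["side","top","wrist"]:
    c=eyes.capture(n); cv2.imwrite(f"pics/{n}0.png",c["img"]); print(n,{k:np.round(v,4).tolist() for k,v in c.items() if k!="img"})
E
```

```text
pics
time_s 0.0
joints [78.3006, 22.0892, 0.3805, -0.029, -68.4109, -14.8183]
joint_velocities [0.0041, 0.0608, 0.0667, -0.0215, -0.0349, -0.0619]
effort [-0.0001, -39.0668, 18.7402, 4.22, 0.011, -0.0002]
tcp_pos [0.2787, 0.5587, 0.2215]
ee_rot [[-0.8947, -0.0009, -0.4466], [0.4466, -0.0019, -0.8947], [-0.0001, -1.0, 0.0021]]
wrist_force [-1.1784, -0.5318, 0.7234]
moment [-0.0221, -0.0026, -0.0314]
gripper_width 1.0013
side {'vfov': 42.3411, 'cx': 277.5511, 'cy': 209.8128, 'R': [[-0.998, -0.0626, 0.0014], [-0.0388, 0.5998, -0.7992], [0.0492, -0.7977, -0.6011]], 't': [0.5751, 0.1011, 1.1391]}
top {'vfov': 55.4002, 'cx': 279.7293, 'cy': 205.5933, 'R': [[0.0424, -0.9991, -0.0062], [-0.9758, -0.0401, -0.2151], [0.2146, 0.0151, -0.9766]], 't': [-0.0523, 0.5683, 0.8199]}
wrist {'vfov': 59.6856, 'cx': 281.2497, 'cy': 206.0031, 'tool_from_camera': [[0.0004, 0.9599, 0.2804, -0.0776], [0.0001, -0.2804, 0.9599, -0.1619], [1.0, -0.0004, -0.0002, 0.0016], [0.0, 0.0, 0.0, 1.0]]}
```

View pics/side0.png

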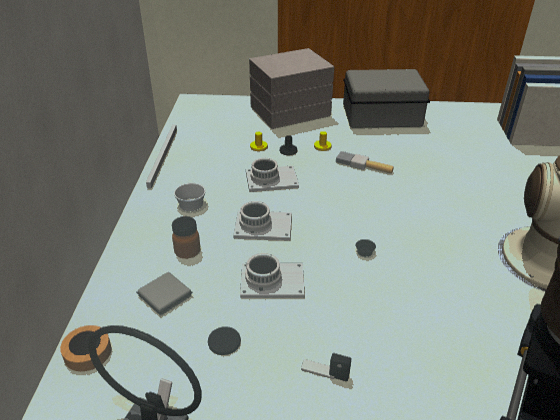

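View pics/top0.png

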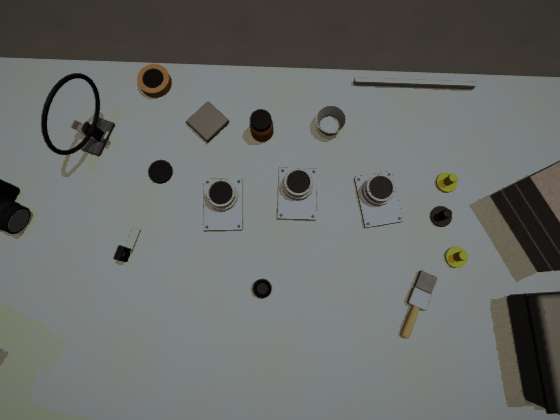

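View pics/wrist0.png

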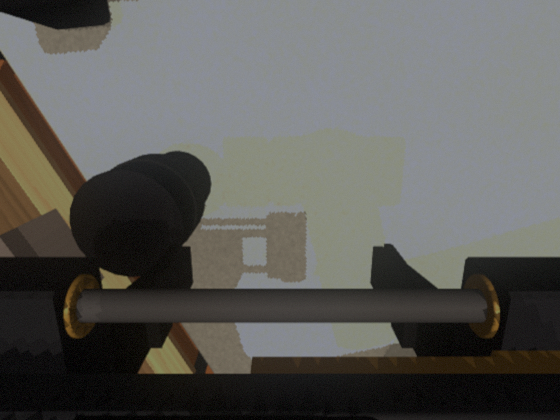

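```bash
cat > h.py <<'E'
import numpy as np, cv2
from station import r, eyes
def K(c):
    h,w=c["img"].shape[:2]; f=h/2/np.tan(np.radians(c["vfov"])/2); return f
def Rt(c,s=None):
    if "R" in c: return np.array(c["R"]),np.array(c["t"])
    T=np.eye(4);T[:3,:3]=s["ee_rot"];T[:3,3]=s["tcp_pos"]
    M=np.linalg.inv(T@np.array(c["tool_from_camera"])); return M[:3,:3],M[:3,3]
def px2w(c,u,v,z,s=None):
    R,t=Rt(c,s);f=K(c)
    d=R.T@np.array([(u-c["cx"])/f,(v-c["cy"])/f,1]);o=-R.T@t
    return o+d*(z-o[2])/d[2]
def w2px(c,X,s=None):
    R,t=Rt(c,s);p=R@np.array(X)+t;f=K(c);return np.array([f*p[0]/p[2]+c["cx"],f*p[1]/p[2]+c["cy"]])
def crop(c,name,x0,y0,x1,y1,k=6):
    im=c["img"][y0:y1,x0:x1];im=cv2.resize(im,None,fx=k,fy=k,interpolation=cv2.INTER_CUBIC)
    im=cv2.convertScaleAbs(im,alpha=1.4,beta=10)
    for u in range(x0-x0%10+10,x1,10): cv2.putText(im,str(u),((u-x0)*k,10),0,.35,(0,0,255));cv2.line(im,((u-x0)*k,12),((u-x0)*k,18),(0,0,255))
    for v in range(y0-y0%10+10,y1,10): cv2.putText(im,str(v),(0,(v-y0)*k+4),0,.35,(0,0,255));cv2.line(im,(22,(v-y0)*k),(28,(v-y0)*k),(0,0,255))
    cv2.imwrite(f"pics/{name}.png",im)
E
python3 - <<'E'
from h import *
c=eyes.capture("top")
for n,(u,v) in dict(bl=(123,252),tip=(136,231),A=(221,195),B=(298,183),C=(379,188),plug=(442,216)).items(): print(n,px2w(c,u,v,0.04).round(3),px2w(c,u,v,0).round(3))
crop(c,"t_bl",95,215,195,275,8)
crop(c,"t_a",195,160,325,240,6)
crop(c,"t_c",345,160,475,240,6)
d=eyes.capture("side")
crop(d,"s_bl",290,340,370,390,9)
E
```

```text
bl [0.456 0.313 0.04 ] [0.459 0.329 0.   ]
tip [0.504 0.29  0.04 ] [0.509 0.305 0.   ]
A [0.594 0.106 0.04 ] [0.604 0.113 0.   ]
B [ 0.629 -0.068  0.04 ] [ 0.641 -0.069  0.   ]
C [ 0.625 -0.252  0.04 ] [ 0.636 -0.262  0.   ]
plug [ 0.566 -0.393  0.04 ] [ 0.574 -0.408  0.   ]
```

View pics/t_bl.png

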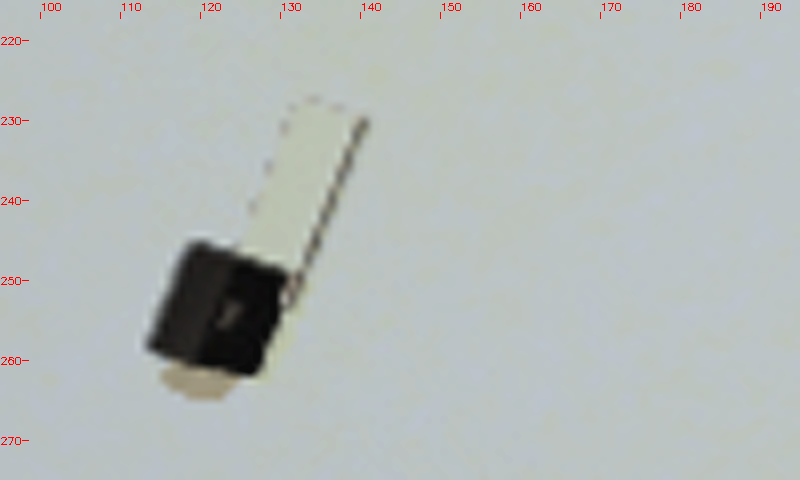

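View pics/t_a.png

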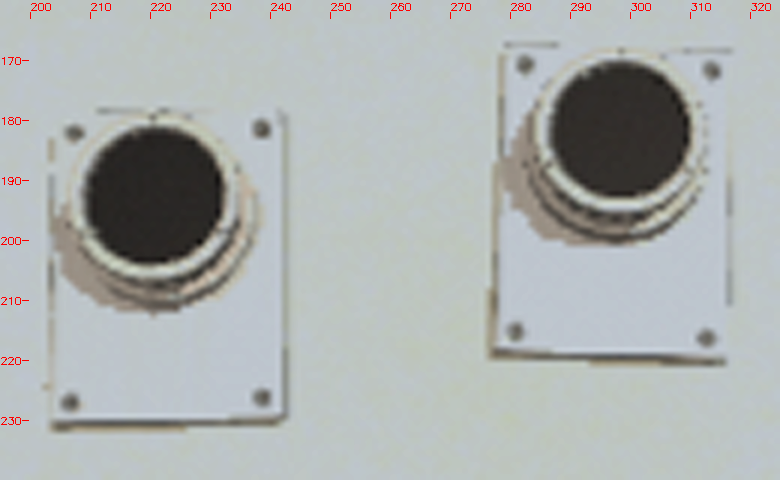

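View pics/t_c.png

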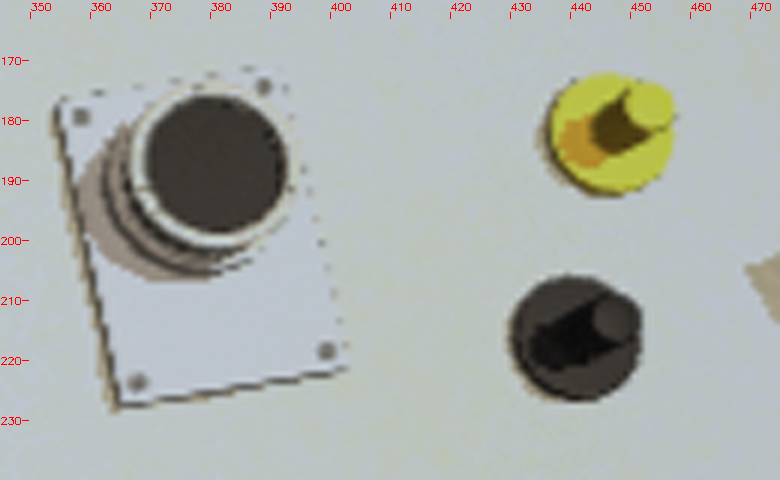

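View pics/s_bl.png

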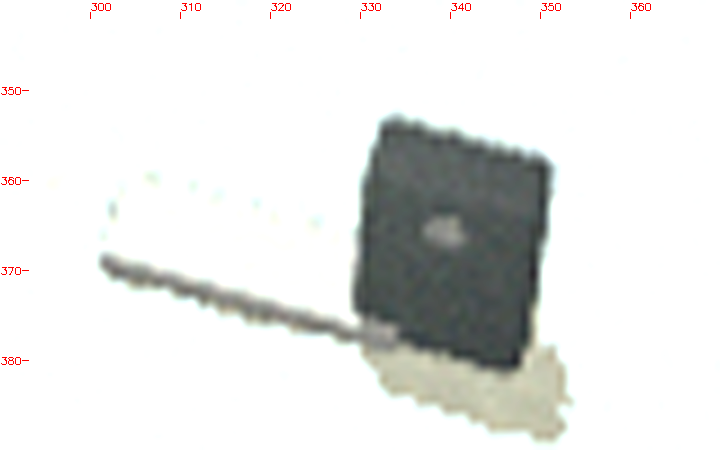

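Run:
```python
from h import *
d=eyes.capture("side")
crop(d,"s_a",230,245,320,305,8)
crop(d,"s_b",225,190,305,245,9)
crop(d,"s_c",235,125,335,195,8)
```

```text
(no output)
```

View pics/s_a.png

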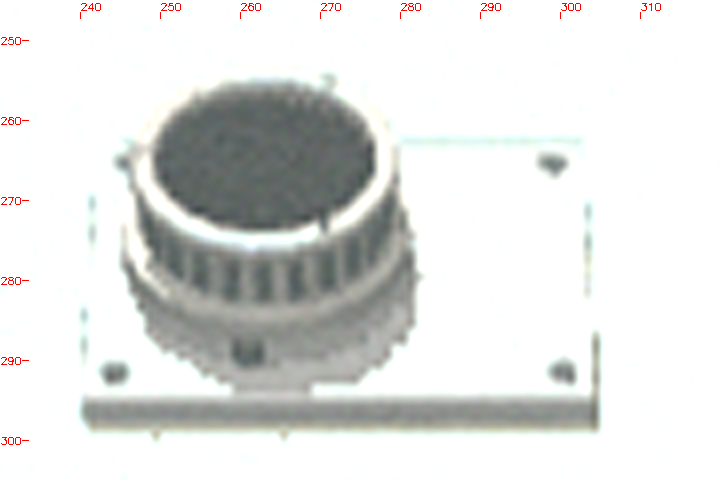

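View pics/s_b.png

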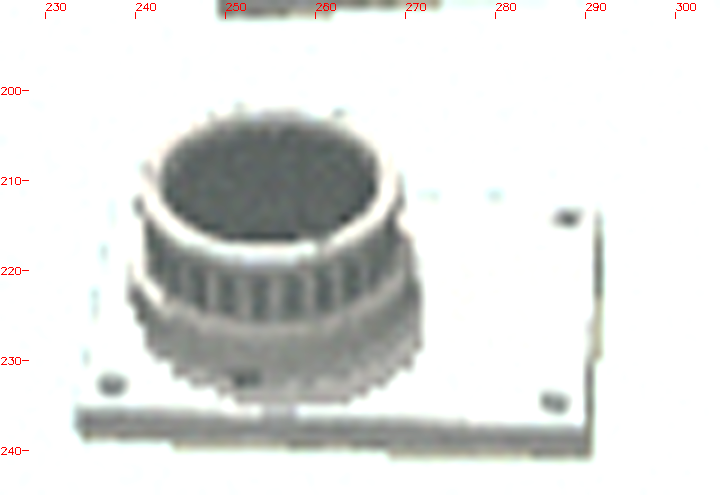

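View pics/s_c.png

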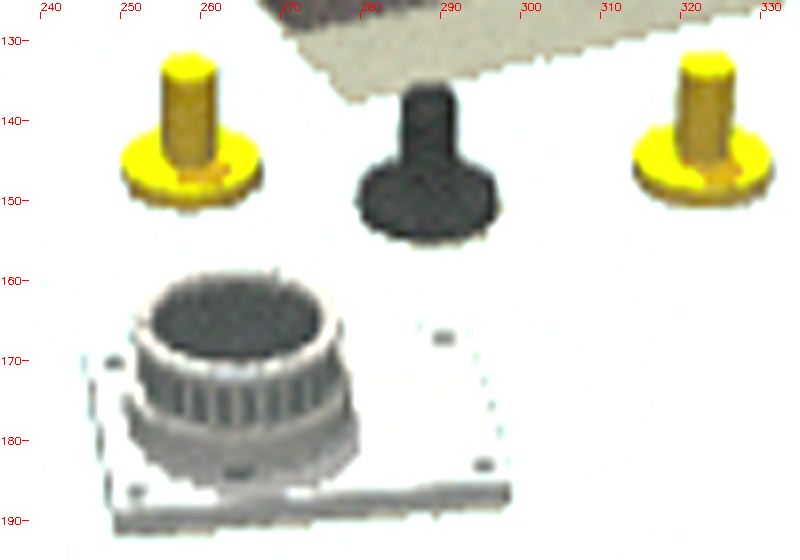

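```bash
cat > fit.py <<'E'
from h import *
from scipy.optimize import least_squares
t=eyes.capture("top"); s=eyes.capture("side")
def fit(obs,x0,cams=(t,s)):
    def f(p):
        c,sn=np.cos(p[2]),np.sin(p[2]);o=[]
        for k,X,uv in obs:
            if not any(k is q for q in cams): continue
            W=[p[0]+c*X[0]-sn*X[1],p[1]+sn*X[0]+c*X[1],X[2]]
            o+=list(w2px(k,W)-uv)
        return np.array(o)
    q=least_squares(f,x0,loss="soft_l1"); return q.x,f(q.x)
B=[(t,(.064,.010,.006),(131.5,227.9)),(t,(.064,-.010,.003),(141,229.9)),(t,(-.016,.008,.046),(113.5,258.5)),(t,(.016,.008,.046),(119.4,245.4)),(t,(-.016,-.008,0),(127.2,261.9)),
 (s,(.064,.010,.003),(301.7,369.3)),(s,(-.016,.008,0),(347.5,381)),(s,(.016,.008,0),(329.5,376.5)),(s,(.016,-.008,.046),(332.5,353)),(s,(-.016,-.008,.046),(351,357.5))]
def tc(pts,x,y,k): return [np.array((x+a/k,y+b/k)) for a,b in pts]
def stand(tp,sp,tr,sr):
    o=[]
    P=[(-.08,.045,.01),(-.08,-.045,.01),(.044,-.045,.01),(.044,.045,.01)]
    for X,u in zip(P,tp):
        if u is not None: o.append((t,X,np.array(u)))
    for X,u in zip([(-.08,.045,.005),(.044,.045,.005),],sp): o.append((s,X,np.array(u)))
    if tr is not None:o.append((t,(0,0,.046),np.array(tr)))
    if sr is not None:o.append((s,(0,0,.047),np.array(sr)))
    return o
S={"A":stand([(203.3,230.5),(242.6,229.2),(242.8,178),(203.5,178)],[(304.3,296.8),(240.3,296.8)],(220.5,192.5),(262.8,264.7)),
"B":stand([(276.7,218.5),(316,220),(316.7,168),None],[(289.5,238.7),(233.5,236.8)],(298.2,181.7),(255,210)),
"C":stand([(364.5,227.5),(403,221.5),None,(354.3,177)],[(297.3,186.8),(249.5,190.3)],(380,187.3),(263.5,165.2))}
if __name__=="__main__":
  for n,o,x0 in [("blade",B,(.46,.32,-.4))]+[(k,v,(.6,y,0)) for (k,v),y in zip(S.items(),(.1,-.07,-.25))]:
    for cams in ((t,s),(t,),(s,)):
        x,e=fit(o,x0,cams);print(n,len(cams),x.round(4),np.degrees(x[2]).round(1),e.reshape(-1,2).round(1).tolist() if len(cams)==2 else "")
  # plug: disc top centre z=.008 & base
  print("plug t",px2w(t,435.9+.0,216.5,.006),"knobtop",px2w(t,446.8,212.7,.044))
  print("plug s disc",px2w(s,288,149.5,.006),"knobtop",px2w(s,288.3,137,.044))
E
python3 fit.py
```

```text
blade 2 [ 0.4527  0.3205 -0.2526] -14.5 [[0.1, -0.9], [-0.9, -0.2], [-1.2, 0.4], [-1.6, -0.5], [-0.1, 0.7], [-0.8, -0.7], [0.3, 0.4], [-0.6, -0.2], [0.3, -1.9], [1.1, -1.4]]
blade 1 [ 0.4525  0.3187 -0.2514] -14.4 
blade 1 [ 0.4528  0.3219 -0.2518] -14.4 
A 2 [0.5983 0.1076 0.0704] 4.0 [[-0.4, -0.0], [-0.7, 0.1], [-1.3, -0.3], [0.1, 0.8], [0.0, -1.2], [-0.4, -0.9], [-0.3, -0.1], [0.0, -1.0]]
A 1 [0.5986 0.1064 0.0665] 3.8 
A 1 [0.5978 0.1103 0.0668] 3.8 
B 2 [ 0.6309 -0.0668  0.0075] 0.4 [[0.2, -0.1], [-0.3, -0.3], [-0.2, 0.6], [0.5, -0.3], [-0.2, -0.4], [-0.5, -0.1], [-0.3, -0.6]]
B 1 [ 0.6309 -0.0673  0.0065] 0.4 
B 1 [ 0.6307 -0.0653  0.0046] 0.3 
C 2 [ 0.6252 -0.2532  0.2023] 11.6 [[-0.0, -0.1], [-0.3, -0.2], [-0.5, -0.6], [1.5, -0.7], [-0.6, -0.3], [-0.0, -0.1], [0.8, -0.8]]
C 1 [ 0.6247 -0.2537  0.2009] 11.5 
C 1 [ 0.6266 -0.2504  0.2074] 11.9 
plug t [ 0.57114755 -0.39184632  0.006     ] knobtop [ 0.57292137 -0.40197214  0.044     ]
plug s disc [ 0.57265425 -0.39819592  0.006     ] knobtop [ 0.57240876 -0.39965446  0.044     ]
```

Call:
{"name": "play_rows", "arguments": {
  "deltas": [0,0,0,0,-0.105,0,-12,6,10,-0.105,0,-28,15,23,0,0,-34,18,28,0,0,-36,19,30,0,0,-36,19,30,0,0,-34,18,28,0,0,-28,15,23,0,0,-14,8,11,0,0,-6,4,4,0]
}}

```text
time_s: 1.4
tcp_pos: [0.4516, 0.3192, 0.1001]
ee_rot: [[-0.968, -0.001, -0.253], [0.253, -0.001, -0.968], [0.001, -1.0, 0.002]]
wrist_force: [-0.8, 0.7, -0.2]
gripper_width: 0.999
```

```bash
cat > look.py <<'E'
from h import *
import sys
s=r.sense();c=eyes.capture("wrist");cv2.imwrite(f"pics/{sys.argv[1]}.png",c["img"])
np.save("pics/last.npy",np.array([s,{k:v for k,v in c.items()}],dtype=object),allow_pickle=True)
R=np.array(s["ee_rot"])
print(s["time_s"],"tcp",np.round(s["tcp_pos"],4),"xang",np.degrees(np.arctan2(R[1,0],R[0,0])).round(2),"y",R[:,1].round(4),"F",np.round(s["wrist_force"],1),"M",np.round(s["moment"],2),"w",round(s["gripper_width"],3))
E
python3 look.py w1
```

```text
1.4 tcp [0.4516 0.3192 0.1001] xang 165.36 y [-0.0011 -0.0014 -1.    ] F [-0.8  0.7 -0.2] M [ 0.01 -0.05  0.04] w 0.999
```

View pics/w1.png

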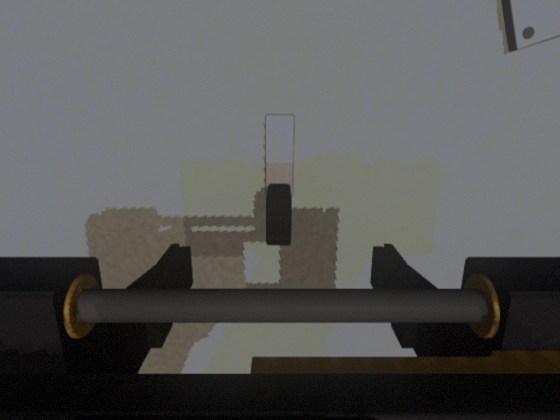

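```bash
cat > wr.py <<'E'
from h import *
def load():
    a=np.load("pics/last.npy",allow_pickle=True); return a[0],a[1]
E
python3 - <<'E'
from wr import *
s,c=load(); crop(c,"w1c",230,95,330,255,5)
for n,u,v,z in [("tipL",265,114,.006),("tipR",295,114,.006),("hfl",267,185,.046),("hfr",291,185,.046),("hbl",268,245,.0),("hbr",290.5,245,0)]:
    X=px2w(c,u,v,z,s); print(n,X.round(4), "tool",(np.array(s["ee_rot"]).T@(X-s["tcp_pos"])).round(4))
for n,X in dict(h=(-.016,.008,.046)).items(): pass
E
```

```text
tipL [0.5192 0.311  0.006 ] tool [-0.0675  0.094  -0.0093]
tipR [0.514  0.2913 0.006 ] tool [-0.0675  0.0941  0.011 ]
hfl [0.4798 0.3189 0.046 ] tool [-0.0274  0.0541 -0.0069]
hfr [0.4761 0.3048 0.046 ] tool [-0.0274  0.0541  0.0076]
hbl [0.4241 0.335  0.    ] tool [ 0.0305  0.1001 -0.0085]
hbr [0.4197 0.3183 0.    ] tool [0.0305 0.1001 0.0088]
```

View pics/w1c.png

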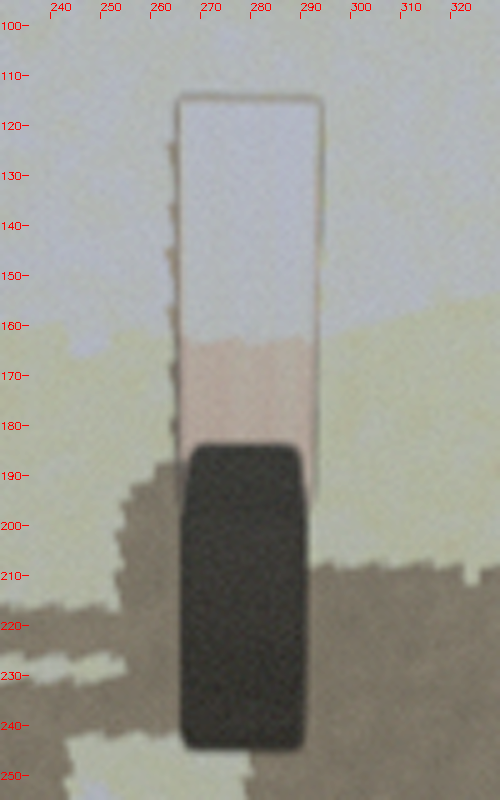

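Call:
{"name": "play_rows", "arguments": {
  "deltas": [0,-1,10,0,0,0,-1,24,0,0,0,0,28,0,0,0,0,20,0,0,0,0,8,0,0,0,0,2,0,0,255,0,0,0,0,255,0,0,0,0,255,0,0,0,0,255,0,0,0,0]
}}

```text
time_s: 2.45
tcp_pos: [0.4532, 0.321, 0.0098]
ee_rot: [[-0.968, 0.001, -0.25], [0.25, 0.001, -0.968], [-0.001, -1.0, -0.001]]
wrist_force: [-0.3, 0.5, 0.5]
gripper_width: 0.725
```

```bash
python3 look.py w2
```

```text
2.45 tcp [0.4532 0.321  0.0098] xang 165.52 y [ 0.001   0.0012 -1.    ] F [-0.3  0.5  0.5] M [-0.06  0.01  0.03] w 0.725
```

Call:
{"name": "play_rows", "arguments": {
  "deltas": [255,0,0,0,0,255,0,0,0,0,255,0,0,0,0,255,0,0,0,0,255,0,0,0,0,255,0,0,0,0,255,0,0,0,0,255,0,0,0,0,255,0,0,0,0,255,0,0,0,0]
}}

```text
time_s: 3.5
tcp_pos: [0.4529, 0.3206, 0.0089]
ee_rot: [[-0.968, -0.0, -0.25], [0.25, -0.0, -0.968], [0.0, -1.0, 0.0]]
wrist_force: [-0.1, 0.2, -1.2]
gripper_width: 0.187
```

```bash
python3 look.py w3
```

```text
3.5 tcp [0.4529 0.3206 0.0089] xang 165.51 y [-0. -0. -1.] F [-0.1  0.2 -1.2] M [-0.02 -0.08  0.01] w 0.187
```

View pics/w3.png

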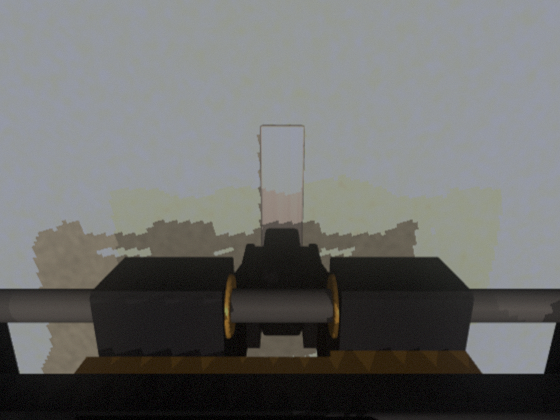

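Run:
```python
from wr import *
s,c=load()
for n,u,v,z in [("tipL",260.3,125,.006),("tipR",304,125,.006),("midL",261.5,215,.006),("midR",303,215,.006)]:
    X=px2w(c,u,v,z,s); print(n,X.round(4), "tool",(np.array(s["ee_rot"]).T@(X-s["tcp_pos"])).round(4))
```

```text
tipL [0.519  0.3113 0.006 ] tool [-0.0663  0.0029 -0.0075]
tipR [0.5142 0.2927 0.006 ] tool [-0.0663  0.0029  0.0117]
midL [0.4787 0.3218 0.006 ] tool [-0.0247  0.0029 -0.0076]
midR [0.4738 0.3029 0.006 ] tool [-0.0247  0.0029  0.012 ]
```

Call:
{"name": "play_rows", "arguments": {
  "deltas": [255,0,-12,0,0,255,0,-18,0,-0.107,255,0,-14,0,-0.107,255,0,0,0,-0.107,255,-3,0,25,0,255,-4,0,46,0,255,-5,0,48,0,255,-4,0,48,0,255,-3,0,38,0,255,-1,0,17.5,0]
}}

```text
time_s: 4.55
tcp_pos: [0.4877, 0.0971, 0.0537]
ee_rot: [[-0.998, -0.0, 0.065], [-0.065, -0.0, -0.998], [0.0, -1.0, 0.0]]
wrist_force: [-0.4, 0.6, -0.5]
gripper_width: 0.185
```

Call:
{"name": "play_rows", "arguments": {
  "deltas": [255,0,0,0,0,255,0,6,0,0,255,0,10,0,0,255,0,5,0,0,255,0,2,0,0,255,0,0,0,0,255,0,0,0,0,255,0,0,0,0,255,0,0,0,0,255,0,0,0,0]
}}

```text
time_s: 5.55
tcp_pos: [0.4881, 0.1001, 0.0302]
ee_rot: [[-0.998, 0.0, 0.068], [-0.068, 0.0, -0.998], [-0.0, -1.0, -0.0]]
wrist_force: [0.4, 0.4, -0.8]
gripper_width: 0.181
```

```bash
python3 look.py w4
python3 - <<'E'
from h import *
c=eyes.capture("top"); crop(c,"t4",190,150,290,250,6)
c=eyes.capture("side"); crop(c,"s4",230,240,350,310,6)
E
```

```text
5.55 tcp [0.4881 0.1001 0.0302] xang -176.09 y [ 4.e-04  2.e-04 -1.e+00] F [ 0.4  0.4 -0.8] M [-0.1  -0.01  0.03] w 0.181
```

View pics/w4.png

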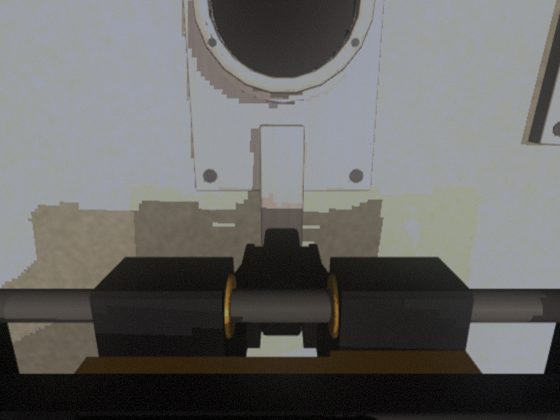

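View pics/s4.png

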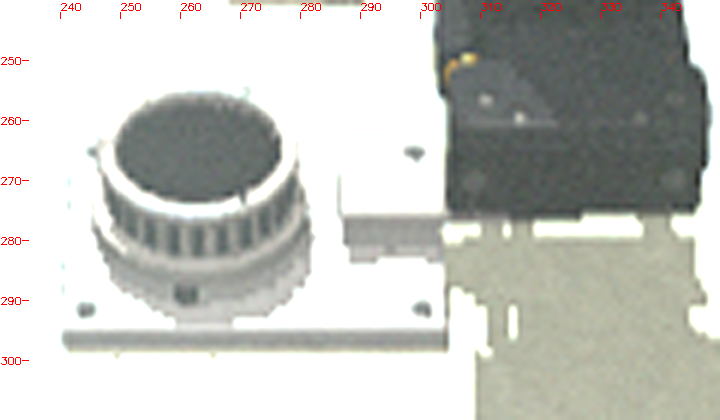

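Call:
{"name": "play_rows", "arguments": {
  "deltas": [255,0,5,0,0,255,0,3,0,0,255,0,2,0,0,255,0,0,0,0,255,0,0,0,0,255,-2,0,0,0,255,-2,0,0,0,255,-1,0,0,0,255,0,0,0,0,255,0,0,0,0]
}}

```text
time_s: 6.7
tcp_pos: [0.493, 0.1003, 0.02]
ee_rot: [[-0.998, -0.0, 0.068], [-0.068, 0.0, -0.998], [0.0, -1.0, -0.0]]
wrist_force: [-0.7, -0.3, -1.0]
gripper_width: 0.18
```

```bash
python3 look.py w5
python3 - <<'E'
from h import *
c=eyes.capture("side"); crop(c,"s5",230,240,350,310,6)
for i in range(3): print(np.round(r.sense()["tcp_pos"],4),np.round(r.sense()["wrist_force"],1)); eyes.capture("side")
E
```

```text
6.7 tcp [0.493  0.1003 0.02  ] xang -176.1 y [-1.e-04  0.e+00 -1.e+00] F [-0.7 -0.3 -1. ] M [-0.03 -0.04  0.04] w 0.18
[0.493  0.1004 0.02  ] [-0.  -0.7 -0.9]
[0.493  0.1003 0.02  ] [-0.  -0.4 -1.6]
[0.493  0.1003 0.02  ] [-0.2  0.2 -0.6]
```

View pics/w5.png

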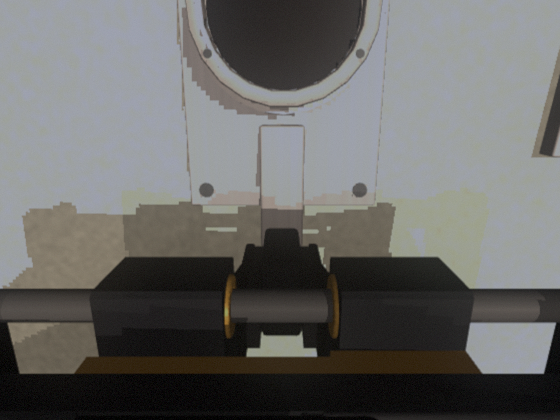

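View pics/s5.png

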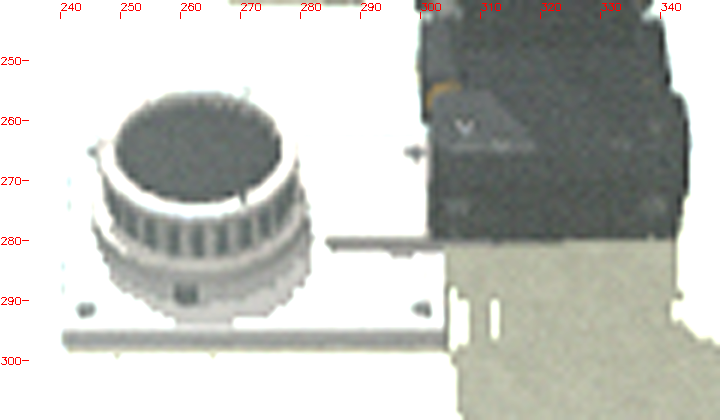

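Call:
{"name": "play_rows", "arguments": {
  "deltas": [255,-1,0,0,0,255,-1,0,0,0,255,-1,0,0,0,255,-1,0,0,0,255,-1,0,0,0,255,-1,0,0,0,255,0,0,0,0,255,0,0,0,0,255,0,0,0,0,255,0,0,0,0]
}}

```text
time_s: 7.95
tcp_pos: [0.499, 0.1008, 0.02]
ee_rot: [[-0.998, -0.0, 0.068], [-0.068, -0.0, -0.998], [0.0, -1.0, 0.0]]
wrist_force: [0.7, -0.2, -0.3]
gripper_width: 0.185
```

No contact yet; I'll go on in small steps.

Call:
{"name": "play_rows", "arguments": {
  "deltas": [255,-1,0,0,0,255,-1,0,0,0,255,-1,0,0,0,255,-0.5,0,0,0,255,-0.5,0,0,0,255,0,0,0,0,255,0,0,0,0,255,0,0,0,0,255,0,0,0,0,255,0,0,0,0]
}}

```text
time_s: 8.95
tcp_pos: [0.503, 0.101, 0.02]
ee_rot: [[-0.998, -0.0, 0.068], [-0.068, -0.0, -0.998], [0.0, -1.0, 0.0]]
wrist_force: [-0.0, 0.2, -0.9]
gripper_width: 0.182
```

```bash
python3 look.py w6
```

```text
8.95 tcp [0.503 0.101 0.02 ] xang -176.09 y [-0. -0. -1.] F [-0.   0.2 -0.9] M [-0.05  0.04 -0.04] w 0.182
```

View pics/w6.png

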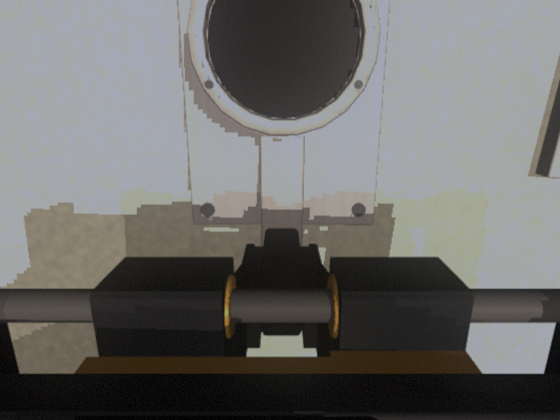

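Call:
{"name": "play_rows", "arguments": {
  "deltas": [255,-1,0,0,0,255,-1,0,0,0,255,-1,0,0,0,255,-1,0,0,0,255,0,0,0,0,255,0,0,0,0,255,0,0,0,0,255,0,0,0,0,255,0,0,0,0,255,0,0,0,0]
}}

```text
time_s: 10.0
tcp_pos: [0.507, 0.1013, 0.02]
ee_rot: [[-0.998, -0.0, 0.068], [-0.068, -0.0, -0.998], [0.0, -1.0, 0.0]]
wrist_force: [0.1, -0.3, -1.4]
gripper_width: 0.179
```

```bash
python3 look.py w7
python3 - <<'E'
from h import *
c=eyes.capture("side"); crop(c,"s7",230,240,350,310,6)
E
```

```text
10.0 tcp [0.507  0.1013 0.02  ] xang -176.09 y [-0. -0. -1.] F [ 0.1 -0.3 -1.4] M [-0.09 -0.01  0.  ] w 0.179
```

View pics/s7.png

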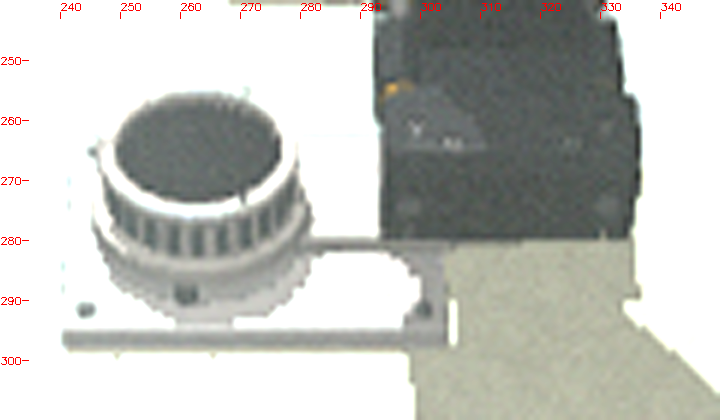

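Call:
{"name": "play_rows", "arguments": {
  "deltas": [255,-1,0,0,0,255,-2,0,0,0,255,-3,0,0,0,255,-3,0,0,0,255,-3,0,0,0,255,-3,0,0,0,255,-2,0,0,0,255,-1,0,0,0,255,0,0,0,0,255,0,0,0,0]
}}

```text
time_s: 11.1
tcp_pos: [0.5248, 0.1025, 0.0199]
ee_rot: [[-0.998, -0.0, 0.068], [-0.068, -0.0, -0.998], [0.0, -1.0, 0.0]]
wrist_force: [-0.0, -0.1, -0.6]
gripper_width: 0.178
```

Call:
{"name": "play_rows", "arguments": {
  "deltas": [255,-1,0,0,0,255,-2,0,0,0,255,-2,0,0,0,255,-2,0,0,0,255,-1,0,0,0,255,-1,0,0,0,255,0,0,0,0,255,0,0,0,0,255,0,0,0,0,255,0,0,0,0]
}}

```text
time_s: 12.1
tcp_pos: [0.5339, 0.1032, 0.02]
ee_rot: [[-0.998, 0.0, 0.068], [-0.068, 0.0, -0.998], [-0.0, -1.0, -0.0]]
wrist_force: [-0.1, -0.1, -1.1]
gripper_width: 0.185
```

Call:
{"name": "play_rows", "arguments": {
  "deltas": [255,-0.5,0,0,0,255,-0.5,0,0,0,255,-0.5,0,0,0,255,-0.5,0,0,0,255,-0.5,0,0,0,255,-0.5,0,0,0,255,-0.5,0,0,0,255,0,0,0,0,255,0,0,0,0,255,0,0,0,0]
}}

```text
time_s: 13.1
tcp_pos: [0.5374, 0.1034, 0.02]
ee_rot: [[-0.998, -0.0, 0.068], [-0.068, 0.0, -0.998], [0.0, -1.0, -0.0]]
wrist_force: [0.1, -0.2, -1.3]
gripper_width: 0.183
```

Call:
{"name": "play_rows", "arguments": {
  "deltas": [255,-0.5,0,0,0,255,-0.5,0,0,0,255,-0.5,0,0,0,255,-0.5,0,0,0,255,0,0,0,0,255,0,0,0,0,255,0,0,0,0,255,0,0,0,0,255,0,0,0,0,255,0,0,0,0]
}}

```text
time_s: 14.1
tcp_pos: [0.5394, 0.1035, 0.02]
ee_rot: [[-0.998, 0.0, 0.068], [-0.068, 0.0, -0.998], [-0.0, -1.0, -0.0]]
wrist_force: [0.2, -0.5, -1.1]
gripper_width: 0.187
```

Call:
{"name": "play_rows", "arguments": {
  "deltas": [255,-0.5,0,0,0,255,-0.5,0,0,0,255,-0.5,0,0,0,255,-0.5,0,0,0,255,0,0,0,0,255,0,0,0,0,255,0,0,0,0,255,0,0,0,0,255,0,0,0,0,255,0,0,0,0]
}}

```text
time_s: 15.1
tcp_pos: [0.5401, 0.1032, 0.0196]
ee_rot: [[-0.998, -0.003, 0.068], [-0.068, -0.001, -0.998], [0.003, -1.0, 0.001]]
wrist_force: [-5.9, 0.8, 0.5]
gripper_width: 0.179
```

```bash
python3 look.py w8
python3 - <<'E'
from h import *
c=eyes.capture("side"); crop(c,"s8",230,240,350,310,6)
E
```

```text
15.1 tcp [0.5401 0.1032 0.0196] xang -176.11 y [-0.0028 -0.001  -1.    ] F [-5.9  0.8  0.5] M [0.1  1.53 0.06] w 0.179
```

View pics/w8.png

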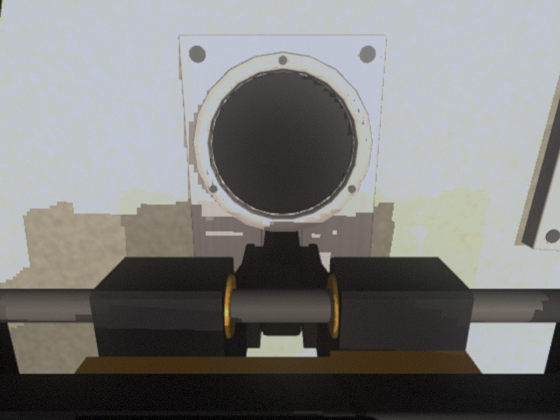

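View pics/s8.png

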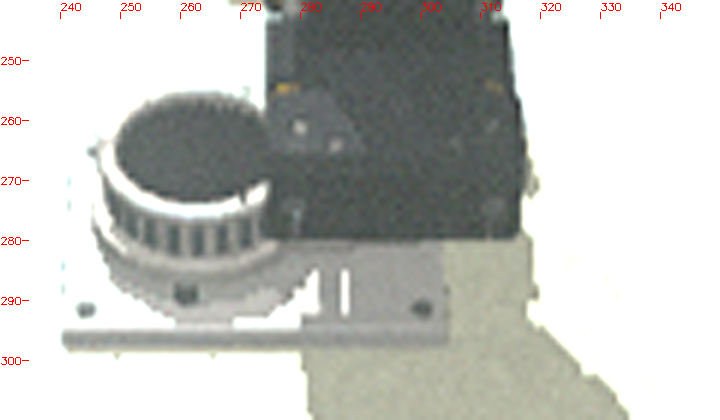

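Call:
{"name": "play_rows", "arguments": {
  "deltas": [255,0.5,0.4,0,0,255,0.3,0.4,0,0,120,0,0,0,0,120,0,0,0,0,120,0,0,0,0,120,0,0,0,0,120,0,0,0,0,120,0,0,0,0,120,0,0,0,0,120,0,0,0,0]
}}

```text
time_s: 16.2
tcp_pos: [0.5406, 0.1036, 0.0192]
ee_rot: [[-0.998, 0.0, 0.068], [-0.068, -0.0, -0.998], [-0.0, -1.0, 0.0]]
wrist_force: [0.0, 0.3, 0.1]
gripper_width: 0.528
```

Call:
{"name": "play_rows", "arguments": {
  "deltas": [120,0,-8,0,0,120,0,-20,0,0,120,0,-25,0,0,120,-5,-25,0,0,120,-12,-22,0,0,120,-14,-15,0,0,120,-12,-10,0,0,120,-7,-5,0,0,120,0,0,0,0,120,0,0,0,0]
}}

```text
time_s: 17.2
tcp_pos: [0.5896, 0.1068, 0.1485]
ee_rot: [[-0.998, -0.002, 0.068], [-0.068, -0.0, -0.998], [0.002, -1.0, 0.0]]
wrist_force: [-0.7, -0.2, -0.4]
gripper_width: 0.531
```

```bash
python3 look.py w9
python3 - <<'E'
from h import *
c=eyes.capture("side"); crop(c,"s9",230,240,350,310,6)
E
```

```text
17.2 tcp [0.5896 0.1068 0.1485] xang -176.11 y [-1.7e-03 -3.0e-04 -1.0e+00] F [-0.7 -0.2 -0.4] M [-0.09  0.03  0.  ] w 0.531
```

View pics/w9.png

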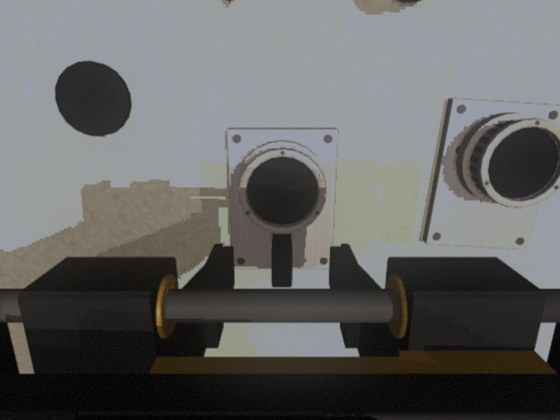

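View pics/s9.png

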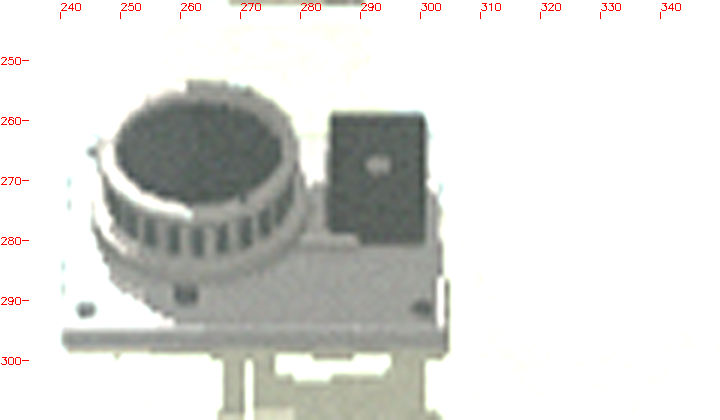

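Run:
```python
from wr import *
s,c=load(); crop(c,"w9c",225,120,345,295,4)
```

```text
(no output)
```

View pics/w9c.png

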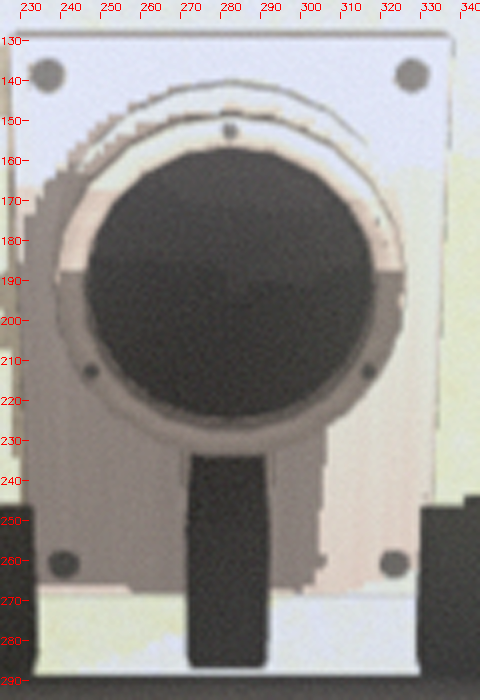

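Run:
```python
from wr import *
s,c=load(); R=np.array(s["ee_rot"])
for n,u,v,z in [("ring",283,191.2,.048),("dark",282.6,190.7,.046),("ringL",240,191,.048),("ringR",326,191,.048),("ringT",283,148.8,.048),("ringB",283,233.7,.048),("handleback",281.9,286.5,.056),("handlemid",281.9,258,.056),("b1",236.8,138.8,.01),("b2",327.8,138.8,.01),("b3",241,261,.01),("b4",323.8,261,.01)]:
    X=px2w(c,u,v,z,s); print(n,X.round(4), "tool",(R.T@(X-s["tcp_pos"])).round(4))
print("handle known", (R.T@(np.array([.5406,.1036,.056])-s["tcp_pos"])).round(4))
```

```text
ring [0.6011 0.1046 0.048 ] tool [-0.0114  0.1005  0.003 ]
dark [0.6009 0.1048 0.046 ] tool [-0.0113  0.1025  0.0027]
ringL [0.5991 0.1362 0.048 ] tool [-0.0116  0.1005 -0.0288]
ringR [0.6034 0.0729 0.048 ] tool [-0.0116  0.1005  0.0347]
ringT [0.6322 0.1067 0.048 ] tool [-0.0426  0.1004  0.0029]
ringB [0.5677 0.1023 0.048 ] tool [0.022  0.1005 0.003 ]
handleback [0.5272 0.1004 0.056 ] tool [0.0625 0.0926 0.0022]
handlemid [0.5512 0.102  0.056 ] tool [0.0385 0.0926 0.0022]
b1 [0.6327 0.1441 0.01  ] tool [-0.0458  0.1384 -0.0344]
b2 [0.6377 0.0705 0.01  ] tool [-0.0458  0.1384  0.0394]
b3 [0.5249 0.1368 0.01  ] tool [ 0.0623  0.1386 -0.0344]
b4 [0.5299 0.0629 0.01  ] tool [0.0623 0.1386 0.0397]
handle known [ 0.049   0.0926 -0.0002]
```

Run:
```python
from h import *
s=r.sense(); print(np.round(s["joints"],1),s["time_s"])
```

```text
[ 25.7  23.1  -9.2  -0.  -57.8  68.2] 17.3
```

Run:
```python
from h import *
c=eyes.capture("side")
for u,v in [(282,123),(333,106),(251,97),(424,133),(345,116)]: print(px2w(c,u,v,0).round(3))
```

```text
[ 0.598 -0.561  0.   ]
[ 0.444 -0.685  0.   ]
[ 0.708 -0.733  0.   ]
[ 0.185 -0.527  0.   ]
[ 0.409 -0.619  0.   ]
```

Call:
{"name": "play_rows", "arguments": {
  "deltas": [120,1,0,10,0,120,2.5,0,25,0,120,4,0,40,0,120,4.5,0,45,0,120,4.5,0,45,0,120,4.5,0,45,0,120,4.5,0,45,0,120,4.5,0,45,0,120,4.5,0,45,0,120,4.5,0,45,0]
}}

```text
time_s: 18.35
tcp_pos: [0.5772, -0.287, 0.1491]
ee_rot: [[-0.998, -0.001, 0.068], [-0.068, 0.0, -0.998], [0.001, -1.0, -0.0]]
wrist_force: [1.1, 0.5, 0.2]
gripper_width: 0.527
```

Call:
{"name": "play_rows", "arguments": {
  "deltas": [120,4.5,0,45,0,120,4,0,35,0,120,2,0,20,0,120,1.5,0,10,0,120,0.5,0,3,0,120,0,0,0,0,120,0,0,0,0,120,0,0,0,0,120,0,0,0,0,120,0,0,0,0]
}}

```text
time_s: 19.35
tcp_pos: [0.5737, -0.3977, 0.1494]
ee_rot: [[-0.998, 0.0, 0.069], [-0.069, -0.0, -0.998], [-0.0, -1.0, 0.0]]
wrist_force: [-0.2, -0.5, 0.6]
gripper_width: 0.531
```

```bash
python3 look.py w10
```

```text
19.35 tcp [ 0.5737 -0.3977  0.1494] xang -176.04 y [ 2.e-04 -1.e-04 -1.e+00] F [-0.2 -0.5  0.6] M [-0.04 -0.05 -0.01] w 0.531
```

View pics/w10.png

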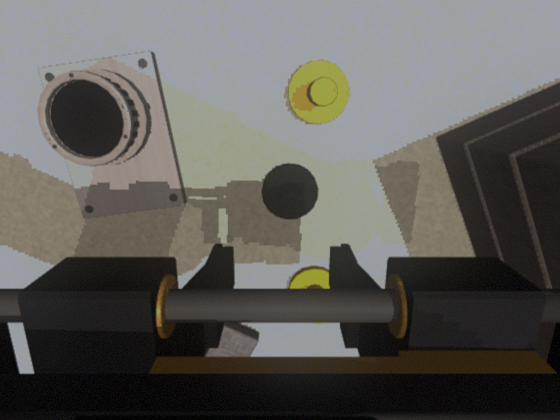

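Run:
```python
from wr import *
s,c=load(); crop(c,"w10c",250,150,330,230,8)
R=np.array(s["ee_rot"])
for n,u,v,z in [("disc",290,191,.006),]:
    X=px2w(c,u,v,z,s); print(n,X.round(4), "tool",(R.T@(X-s["tcp_pos"])).round(4))
```

```text
disc [ 0.5753 -0.4068  0.006 ] tool [-0.001   0.1434  0.0092]
```

View pics/w10c.png

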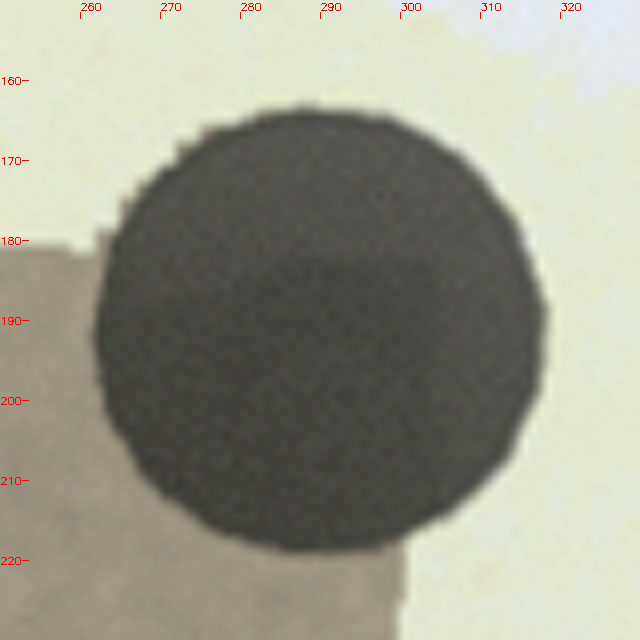

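Call:
{"name": "play_rows", "arguments": {
  "deltas": [120,1,6,3,0,120,0,18,3.5,0,120,0,28,0,0,120,0,30,0,0,120,0,26,0,0,120,0,16,0,0,120,0,8,0,0,120,0,4,0,0,120,0,0,0,0,120,0,0,0,0]
}}

```text
time_s: 20.4
tcp_pos: [0.5737, -0.4053, 0.0146]
ee_rot: [[-0.998, 0.002, 0.068], [-0.068, -0.001, -0.998], [-0.002, -1.0, 0.001]]
wrist_force: [0.7, 0.5, -0.5]
gripper_width: 0.529
```

```bash
python3 look.py w11
```

```text
20.4 tcp [ 0.5737 -0.4053  0.0146] xang -176.08 y [ 0.0022 -0.0012 -1.    ] F [ 0.7  0.5 -0.5] M [-0.05  0.04  0.01] w 0.529
```

View pics/w11.png

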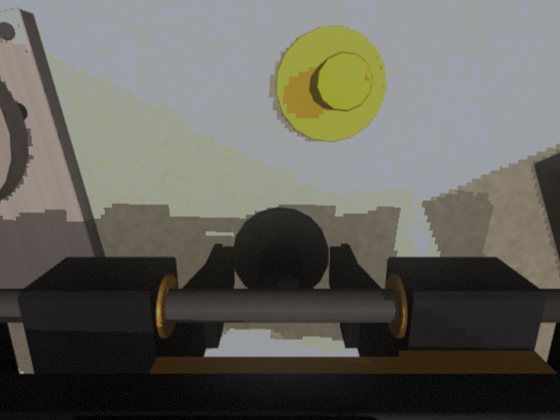

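Run:
```python
from wr import *
s,c=load(); crop(c,"w11c",225,195,340,300,6)
R=np.array(s["ee_rot"])
for n,u,v,z in [("discfront",281.5,208,.008),("L",234.5,252,.008),("R",328.5,252,.008)]:
    X=px2w(c,u,v,z,s); print(n,X.round(4), "tool",(R.T@(X-s["tcp_pos"])).round(4))
```

```text
discfront [ 0.6002 -0.4053  0.008 ] tool [-0.0265  0.0066  0.0018]
L [ 0.5759 -0.3836  0.008 ] tool [-0.0037  0.0065 -0.0216]
R [ 0.579  -0.4302  0.008 ] tool [-0.0036  0.0066  0.0252]
```

View pics/w11c.png

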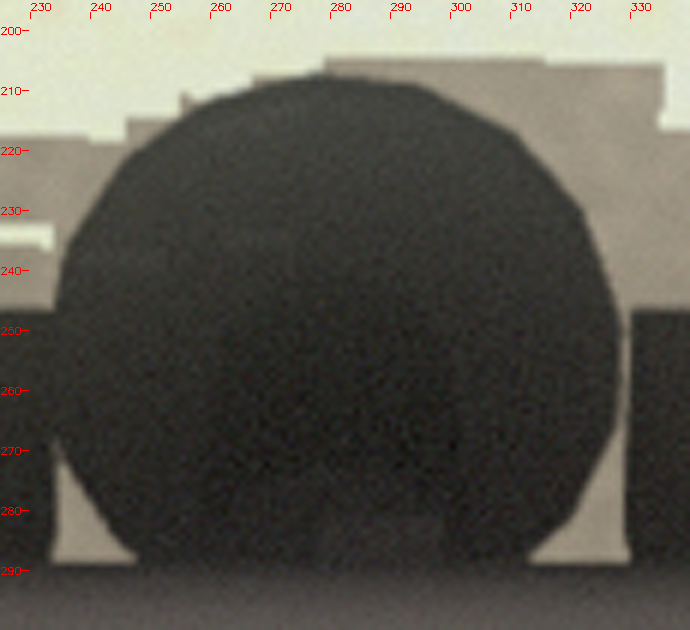

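Call:
{"name": "play_rows", "arguments": {
  "deltas": [255,0,0,0,0,255,0,0,0,0,255,0,0,0,0,255,0,0,0,0,255,0,0,0,0,255,0,0,0,0,255,0,0,0,0,255,0,0,0,0,255,0,0,0,0,255,0,0,0,0]
}}

```text
time_s: 21.45
tcp_pos: [0.5729, -0.4049, 0.0133]
ee_rot: [[-0.998, 0.0, 0.068], [-0.068, -0.0, -0.998], [-0.0, -1.0, 0.0]]
wrist_force: [-0.2, 0.7, 1.2]
gripper_width: 0.218
```

```bash
python3 look.py w12
```

```text
21.45 tcp [ 0.5729 -0.4049  0.0133] xang -176.09 y [ 0.e+00 -1.e-04 -1.e+00] F [-0.2  0.7  1.2] M [ 0.1   0.11 -0.06] w 0.218
```

View pics/w12.png

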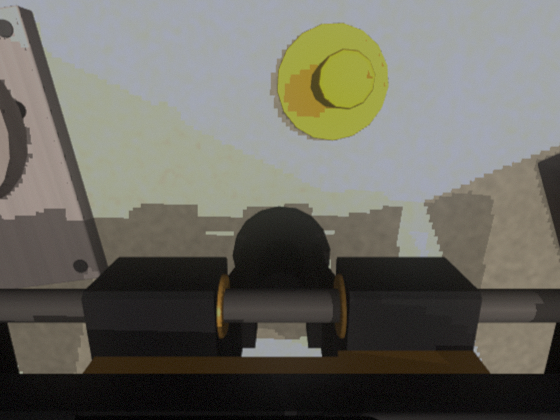

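Call:
{"name": "play_rows", "arguments": {
  "deltas": [255,0,-10,0,0,255,0,-25,0,0,255,0,-30,0,0,255,-1,-25,-10,0,255,-3,-12,-25,0,255,-4.7,0,-40,0,255,-5.3,0,-45,0,255,-5.3,0,-45,0,255,-5.3,0,-45,0,255,-5.3,0,-45,0]
}}

```text
time_s: 22.5
tcp_pos: [0.5853, -0.1467, 0.1159]
ee_rot: [[-0.998, 0.001, 0.068], [-0.068, -0.0, -0.998], [-0.001, -1.0, 0.0]]
wrist_force: [1.3, 0.3, -0.1]
gripper_width: 0.217
```

Call:
{"name": "play_rows", "arguments": {
  "deltas": [255,-5.3,0,-45,0,255,-5.3,0,-45,0,255,-5.3,0,-45,0,255,-4.7,0,-40,0,255,-4.2,0,-35,0,255,-3,0,-25,0,255,-1.7,0,-12,0,255,-1,0,-7,0,255,0,0,0,0,255,0,0,0,0]
}}

```text
time_s: 23.5
tcp_pos: [0.5983, 0.1061, 0.1151]
ee_rot: [[-0.998, -0.0, 0.067], [-0.067, -0.0, -0.998], [0.0, -1.0, 0.0]]
wrist_force: [0.4, -1.6, -0.4]
gripper_width: 0.217
```

```bash
python3 look.py w13
python3 - <<'E'
from h import *
c=eyes.capture("side"); crop(c,"s13",230,200,350,310,6); 
c=eyes.capture("top"); crop(c,"t13",180,150,280,240,6); print(r.sense()["tcp_pos"])
E
```

```text
23.5 tcp [0.5983 0.1061 0.1151] xang -176.15 y [-5.e-04 -2.e-04 -1.e+00] F [ 0.4 -1.6 -0.4] M [-0.09  0.05 -0.01] w 0.217
[0.59838256 0.1059264  0.11520309]
```

View pics/w13.png

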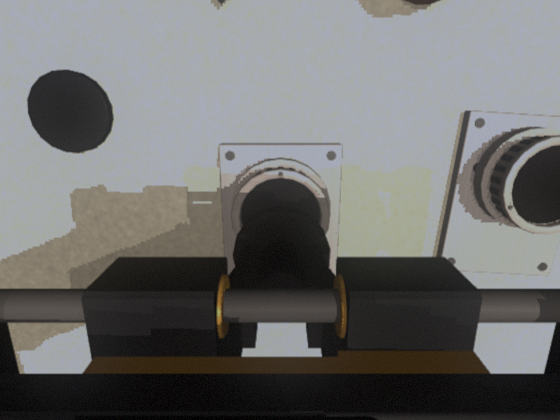

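View pics/s13.png

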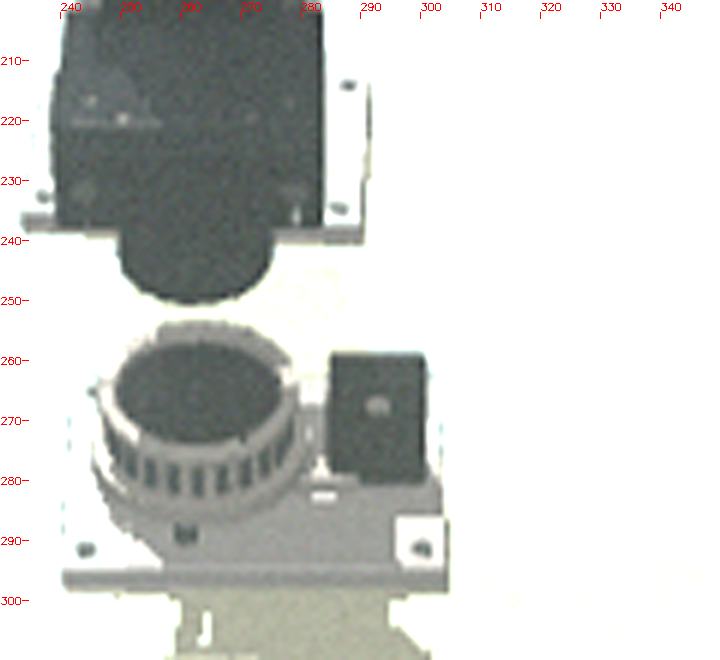

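Run:
```python
from wr import *
s,c=load(); crop(c,"w13c",215,140,350,270,5)
```

```text
(no output)
```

View pics/w13c.png

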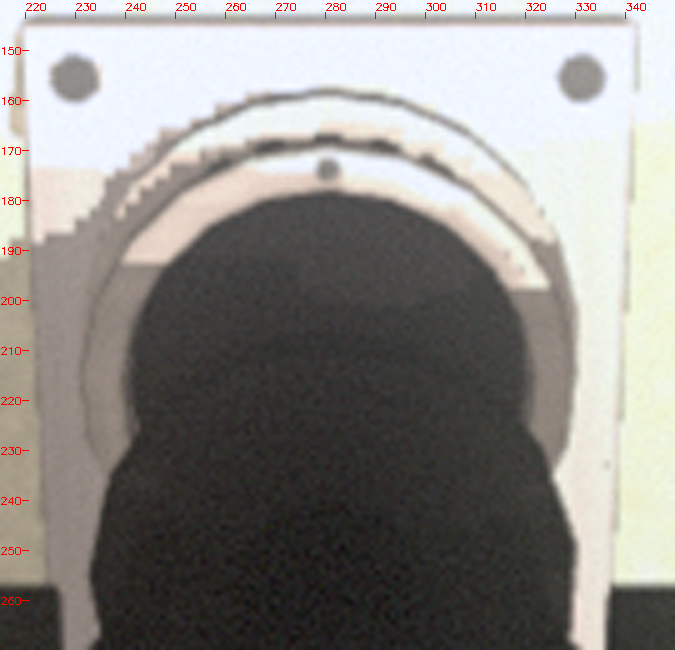

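View pics/t13.png

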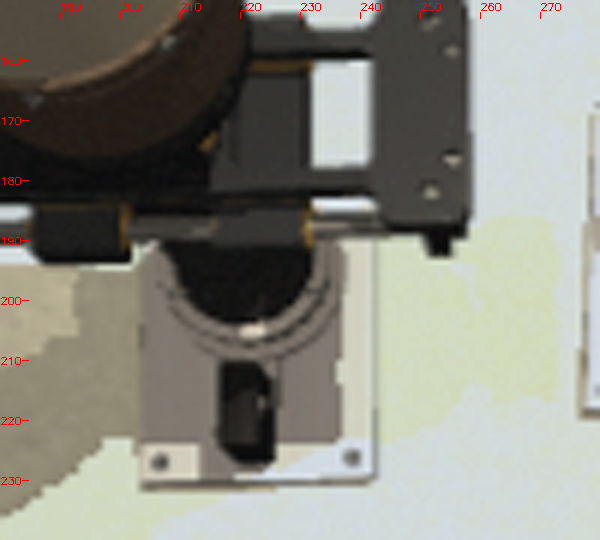

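Run:
```python
from wr import *
s,c=load(); R=np.array(s["ee_rot"])
for n,u,v,z in [("outer",281,169.2,.048),("inner",281,178.2,.048),("bolts",281,155.5,.01)]:
    X=px2w(c,u,v,z,s); print(n,X.round(4), "tool",(R.T@(X-s["tcp_pos"])).round(4))
```

```text
outer [0.6323 0.1068 0.048 ] tool [-0.0341  0.0671  0.0015]
inner [0.6265 0.1064 0.048 ] tool [-0.0283  0.0671  0.0015]
bolts [0.6354 0.107  0.01  ] tool [-0.0371  0.1051  0.0015]
```

Call:
{"name": "play_rows", "arguments": {
  "deltas": [255,0,5,-0.4,0,255,0,12,-0.4,0,255,0,14,0,0,255,0,10,0,0,255,0,6,0,0,255,0,4,0,0,255,0,3,0,0,255,0,2,0,0,255,0,0,0,0,255,0,0,0,0]
}}

```text
time_s: 24.65
tcp_pos: [0.5986, 0.108, 0.0595]
ee_rot: [[-0.998, 0.001, 0.068], [-0.068, 0.0, -0.998], [-0.001, -1.0, -0.0]]
wrist_force: [0.1, -0.2, 0.1]
gripper_width: 0.22
```

```bash
python3 look.py w14
python3 - <<'E'
from h import *
c=eyes.capture("side"); crop(c,"s14",230,200,350,310,6); s=r.sense();print(s["tcp_pos"],s["wrist_force"])
E
```

```text
24.65 tcp [0.5986 0.108  0.0595] xang -176.09 y [ 8.e-04  3.e-04 -1.e+00] F [ 0.1 -0.2  0.1] M [-0.1   0.05 -0.02] w 0.22
[0.59858341 0.10793565 0.05955352] [ 0.10793904 -0.25342009 -0.45930484]
```

View pics/w14.png

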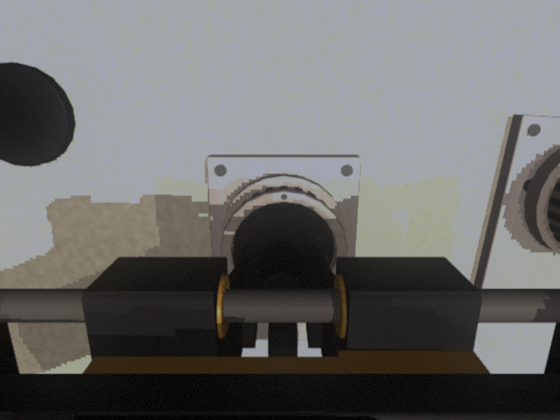

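View pics/s14.png

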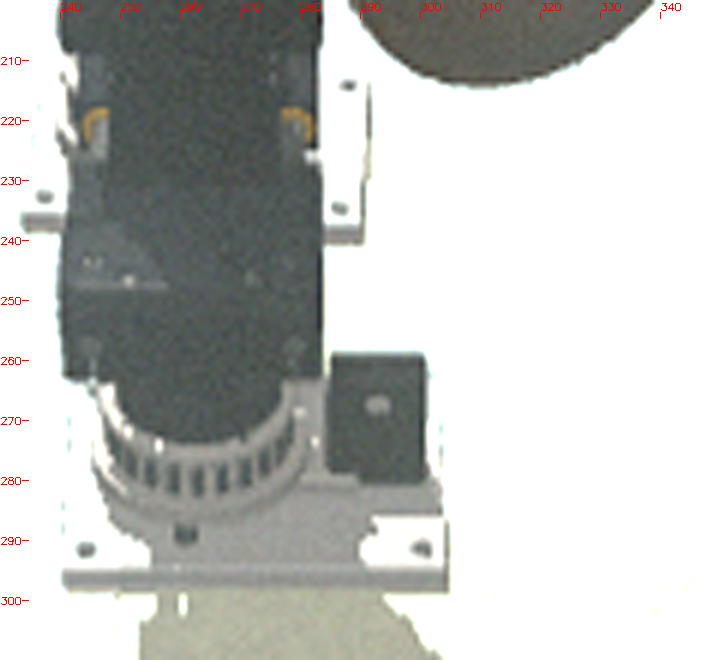

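Call:
{"name": "play_rows", "arguments": {
  "deltas": [255,0,0,0.6,0,255,0,1,0,0,255,0,1,0,0,255,0,1,0,0,255,0,0.5,0,0,255,0,0.3,0,0,255,0,0,0,0,255,0,0,0,0,255,0,0,0,0,255,0,0,0,0]
}}

```text
time_s: 25.75
tcp_pos: [0.5984, 0.1073, 0.0554]
ee_rot: [[-0.998, 0.0, 0.068], [-0.068, 0.0, -0.998], [-0.0, -1.0, -0.0]]
wrist_force: [0.1, -0.5, -0.4]
gripper_width: 0.223
```

```bash
python3 look.py w15
```

```text
25.75 tcp [0.5984 0.1073 0.0554] xang -176.09 y [ 1.e-04  1.e-04 -1.e+00] F [ 0.1 -0.5 -0.4] M [-0.01 -0.01  0.02] w 0.223
```

Call:
{"name": "play_rows", "arguments": {
  "deltas": [130,0,0,0,0,130,0,0,0,0,130,0,0,0,0,130,0,0,0,0,130,0,0,0,0,130,0,0,0,0,130,0,0,0,0,130,0,-2,0,0,130,0,-6,0,0,130,0,-12,0,0]
}}

```text
time_s: 26.8
tcp_pos: [0.5979, 0.107, 0.0753]
ee_rot: [[-0.998, -0.002, 0.068], [-0.068, -0.001, -0.998], [0.002, -1.0, 0.001]]
wrist_force: [-0.3, -0.6, -0.2]
gripper_width: 0.492
```

Call:
{"name": "play_rows", "arguments": {
  "deltas": [130,0,-20,0,0,130,0,-28,0,0,130,0,-28,0,0,130,0,-24,0,0,130,0,-14,0,0,130,0,-6,0,0,130,0,0,0,0,130,0,0,0,0,130,0,0,0,0,130,0,0,0,0]
}}

```text
time_s: 27.8
tcp_pos: [0.598, 0.1071, 0.1943]
ee_rot: [[-0.998, -0.002, 0.068], [-0.068, -0.001, -0.998], [0.002, -1.0, 0.001]]
wrist_force: [-0.0, -0.4, 0.3]
gripper_width: 0.488
```

```bash
python3 look.py w16
python3 - <<'E'
from h import *
c=eyes.capture("side"); crop(c,"s16",230,230,330,310,7); cv2.imwrite("pics/s16f.png",c["img"])
c=eyes.capture("top"); cv2.imwrite("pics/t16f.png",c["img"])
from wr import load
s,c=load(); crop(c,"w16c",210,120,350,300,4)
E
```

```text
27.8 tcp [0.598  0.1071 0.1943] xang -176.1 y [-1.8e-03 -8.0e-04 -1.0e+00] F [-0.  -0.4  0.3] M [-0.   -0.05 -0.03] w 0.488
```

View pics/w16c.png

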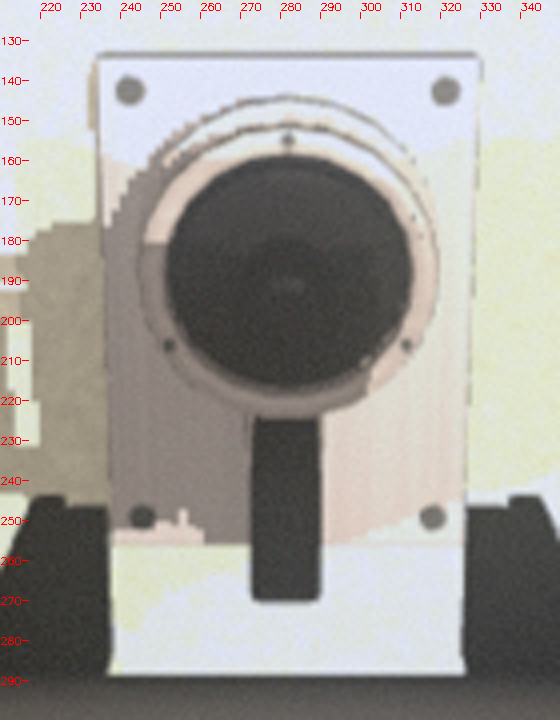

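View pics/s16.png

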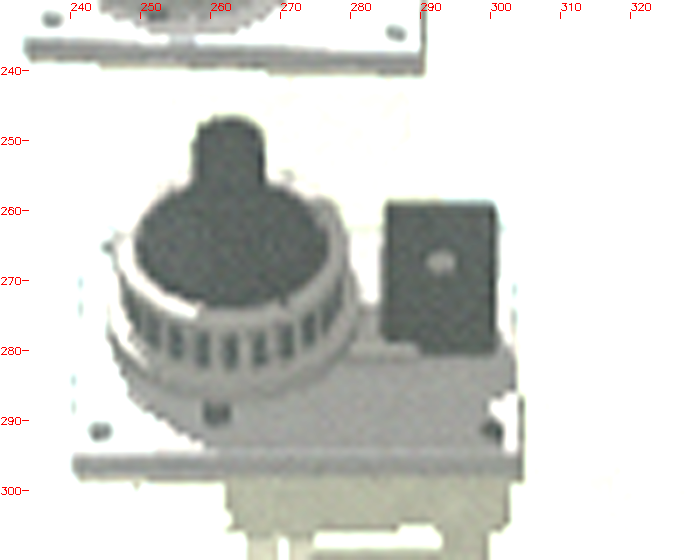

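View pics/s16f.png

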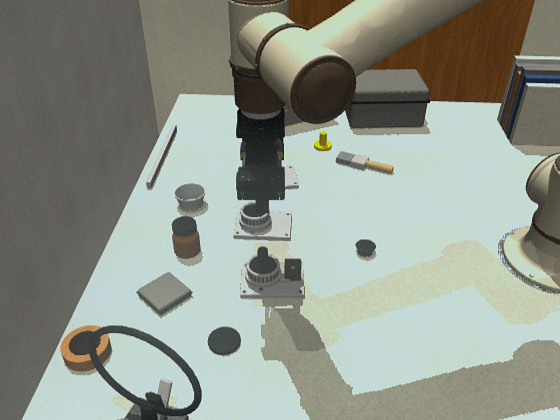

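Run:
```python
from h import *
c=eyes.capture("side")
for z in (.086,.092):
    print(z,"far top edge",w2px(c,[.5984,.107-.010,z]).round(1),"centre",w2px(c,[.5984,.107,z]).round(1))
s=np.array([.5984,.107]);a=np.radians(3.9);x=np.array([np.cos(a),np.sin(a)]);y=np.array([-x[1],x[0]])
for X in (-.042,-.074): print("handle top +y edge",X,w2px(c,list(s+x*X+y*.008)+[.056]).round(1),"bottom",w2px(c,list(s+x*X+y*.008)+[.010]).round(1), "topfar",w2px(c,list(s+x*X-y*.008)+[.056]).round(1))
print(np.round(r.sense()["joint_velocities"],2), r.sense()["time_s"])
```

```text
0.086 far top edge [262.9 244.9] centre [262.5 248.4]
0.092 far top edge [262.9 242.6] centre [262.4 246. ]
handle top +y edge -0.042 [284.5 262.8] bottom [284.3 280.1] topfar [284.3 257.3]
handle top +y edge -0.074 [301.1 262.8] bottom [300.5 280. ] topfar [300.8 257.2]
[ 0.05 -0.08  0.1  -0.01 -0.01 -0.1 ] 28.0
```

Run:
```python
from station import r
print(r.finish_job())
```

```text
the job is handed in; nothing more can be done
None
```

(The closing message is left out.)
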